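# Switch off the dining-room lamps on the long lever bank

## Task

It is daylight: switch off all four lamps on the long white switch bank by dragging one fingertip along its row of levers, so that each folds down; do it in one run, without lifting the hand away from the bank until all four are down. Leave the heater, the same kind of lever alone on the short box, standing on.

Things in the scene. Friction and masses are not known exactly. Their poses are not given: they have to be found in the camera images.
- bank: Long white switch bank fixed to the table: case 62 (x) by 236 (y) by 34 (z) mm, a row of four steel paddle levers along its y axis. Origin: centre of the underside, on the table; z up. +y points to the robot's left, within 23 degrees. Drag from the -y end to the +y end, fingertips 47 to 57 mm over the table. Within 120 mm of the case nothing is higher than 95 mm.
- lamp1 (a joint): Hinge of lever 1 of 4 (rad), pivot at bank x 0, y -67.5, z 31 mm. 0 = on: it stands almost upright, leaning 15 degrees to -y, top 64 mm over the table. 1.57 = off: it lies folded to +y, top 43 mm over the table, reaching 33 mm past its pivot, clear of the next lever. Above 1.2 counts as off. It folds only to +y, the side where the black slot extends from its foot.
- lamp2 (a joint): Lever 2, pivot at y -22.5 mm; values and size as lever 1. All paddles are 16 mm wide (x), 6 mm thick, with an 8 mm round bar at the end. Weighted solid steel (45 g) on a light hinge: pushed beyond 0.5 rad it falls down by its own weight; under 1 N at its end tips it. Pushing it to -y does nothing: it stands against a stop.
- lamp3 (a joint): Lever 3, pivot at y +22.5 mm; as levers 1 and 2. A fingertip lower than 45 mm over the table jams against a folded lever; one higher than 59 mm slips over a standing one.
- lamp4 (a joint): Lever 4, pivot at y +67.5 mm; as levers 1 and 2.
- heater_box: Short white box of the same make fixed to the table, 62 (x) by 90 (y) by 34 (z) mm, with one such lever at its centre (top 64 mm over the table when on). Origin: centre of the underside. It may stand nearer to the robot than the long bank or behind it. To be left on.
- heater (a joint): Hinge of the one lever on the short box, rad; same values: 0 = standing (on), 1.57 = folded (off).

How it is judged:
At the end, for the whole second after the job is handed in: All four levers of the long bank lie folded down (each joint above 1.2 rad) and the heater lever still stands (below 0.3 rad) (value of joint each of lamp1, lamp2, lamp3, lamp4 above 1.2 rad and value of joint heater below 0.3 rad); the robot touches nothing.
It fails at once if the heater lever is pushed over (beyond 0.45 rad) (value of joint heater above 0.45 rad).
It fails at once if the hand is lifted away (TCP more than 170 mm over the table) after some levers of the long bank are off and before all are (value of joint any of lamp1, lamp2, lamp3, lamp4 above 1.2 rad and not (value of joint each of lamp1, lamp2, lamp3, lamp4 above 1.2 rad) and z of the grasp point in the frame of bank above 0.17 m).
It also fails if it takes over 29 s, if anything falls off the work surface, if the arm or the gripper's body presses on something with over 40 N, if the wrist force passes 120 N, or if a joint passes its speed limit or range.

## Robot

A 7-joint arm with a two-finger parallel gripper is mounted at the origin on the work surface. World frame = base frame: x ahead of the robot, y to its left, z up, the work surface at z = 0. Lengths are in m, angles in rad, forces in N, time in s.
With the tool pointing down it reaches from about 0.425 to 0.925 m from the base axis. Payload 6.8 kg.
Tool frame: the origin (TCP) lies between the finger pads, 19 mm behind the fingertips; this is the grasp point; z points along the fingers, y is the line along which they close (so a half turn about z gives the same grasp; the last joint's range is limited). The gripper opens to 85 mm and grips with 20 to 120 N. Pads are 22 mm wide; open, the fingers measure 114 mm over their backs; the gripper's body (76 mm by 85 mm) begins 54 mm behind the grasp point. The pads swing forward as they close: fully open they stand 13 mm farther back than shut.
Start: joints at [1.191, 0.477, 0.022, 1.555, -0.011, 1.109, -0.083], TCP at [0.181, -0.65, 0.25] pointing down, gripper open.
Joint ranges: [-2.96, 2.96], [-0.34, 2.1], [-1.41, 1.46], [0.24, 2.44], [-1.37, 4.51], [0.17, 1.92], [-2.96, 2.96]. Speed limits (rad/s): [2.39, 2.39, 3.14, 3.14, 3.14, 3.14, 3.14].

## Interface

Orientations are given as a unit quaternion [w, x, y, z].
In Python, from station import bot gives the robot as it stands.
- The arm moves only by the tool send_path, called after "Call:" as name(argument=value, ...), one argument or row to a line, values as JSON. Schema: {"type":"object","properties":{"rows":{"type":"array","items":{"type":"array","items":{"type":"number"},"minItems":5,"maxItems":5},"minItems":1,"maxItems":20},"force":{"type":"number"},"only":{"type":"string"},"quiet":{"type":"boolean"},"lines":{"type":"string"}},"required":["rows"],"additionalProperties":false}. rows is a list of rows, 1 to 20 of them, each of 5 numbers: dx, dy, dz in m, then a turn about the tool's z in rad, then the opening from 0.0 (shut) to 1.0 (fully open); each row shifts and turns the commanded pose from where the row before left it, along the tool's axes as they then stand; what a row does not reach is not made up. A row lasts 1/10 s, in which the tool goes at most 0.05 m and 0.15 rad, less where a joint would pass 70% of its speed; a pose out of reach is approached as far as the arm can. The fingers move at their own pace and stop on an object; force is the grip in N (left out, the last holds). Time passes only in rows, so rows that do not move let the fingers close. The tool returns the time, the measured TCP pose, the force, the opening and the grip force at its end. only (a regular expression) keeps the lines of the reply that match it, lines (a string "A,B") keeps lines A to B, and quiet returns only ok. Input that does not fit is refused with a message, and nothing moves.
- bot.get_obs(): the state, without advancing time (a new reading comes with each control period).
- bot.read_camera(name): name is "scene" or "top"; returns the picture (480x640x3 uint8, blue, green, red); there is no depth.
- bot.camera_info(name): a dict with "vertical_fov" (degrees; the focal length in pixels is half the picture's height over the tangent of half this angle, whatever the lens; pixels are square), "cx", "cy" (the principal point, pixels), "k1" (the pictures are not rectified: a ray, as slopes to the right and down, at radius r is drawn at 1 + k1 r^2 times it, then the intrinsics apply), "view" (4x4, takes a point from world to camera coordinates). Camera axes: x right, y up, looking along -z (the intrinsics and any distortion apply to the point x, -y, -z); pixel columns grow to the right and rows downward; lengths in m; the calibration is good to about 2 mm. A picture is of the moment at which its call begins. camera_info takes no time and is no camera call.
- bot.hand_in(): hands the job in; it is judged then, once.
The state is a dict: "t": time; "q": joint angles; "joint_vel": joint speeds; "joint_torque": joint torques, N m; "eef_pos": TCP position; "tool_rot": TCP orientation; "contact_force": force on the tool from outside, world axes, zero at the start; "torque": the same for the moment, N m; "gripper_width": opening from 0.0 (shut) to 1.0 (fully open); "grasp_force": force on a finger pad.
Only numpy, scipy, OpenCV 4.12 (cv2) and the standard library are available. Lean on these libraries where they do the work, as an engineer would, in place of code of your own. Each camera call takes 0.05 s, during which the arm holds its last target. There are 200 camera calls.

## Working session

There is one attempt and no reset: what is moved stays moved. The work goes in short steps, Python scripts to look and compute and a tool call to move; the robot and the scene stay as the last step left them, time stands still between calls to the robot, and variables do not carry over. Pictures are saved under pics/ and viewed, at most 10 in all, crops included, and the job is handed in when it is done.

```bash
ls; mkdir -p pics
```

Run:
```python
from station import bot
import cv2
for n in("scene","top"):
    cv2.imwrite(f"pics/{n}0.png",bot.read_camera(n)); print(n,bot.camera_info(n))
o=bot.get_obs(); print(o["t"],o["eef_pos"],o["tool_rot"],o["gripper_width"])
```

```text
pics
station.py
scene {'vertical_fov': 45.758415166865674, 'cx': 312.3293194094279, 'cy': 233.33413466807764, 'k1': -0.002317678952047517, 'view': array([[ 7.21703335e-01,  6.92202150e-01,  6.92582703e-04,
        -3.81266408e-01],
       [-5.59761284e-01,  5.83028755e-01,  5.88850385e-01,
         2.92089362e-01],
       [ 4.07199707e-01, -4.25362968e-01,  8.08241761e-01,
        -9.72546611e-01],
       [ 0.00000000e+00,  0.00000000e+00,  0.00000000e+00,
         1.00000000e+00]])}
top {'vertical_fov': 42.43803101957851, 'cx': 308.3863315829193, 'cy': 248.85068263702757, 'k1': -0.0022354963717944143, 'view': array([[ 0.11147524, -0.99374282,  0.00696262, -0.07963017],
       [ 0.97116528,  0.11042297,  0.21129307, -0.55252292],
       [-0.2107398 , -0.01679209,  0.97739795, -0.74094962],
       [ 0.        ,  0.        ,  0.        ,  1.        ]])}
0.1 [ 0.18108802 -0.64976389  0.24914774] [-7.74233948e-04  9.90779913e-01  1.35478941e-01 -1.43415488e-04] 0.9987112418489208
```

View pics/top0.png

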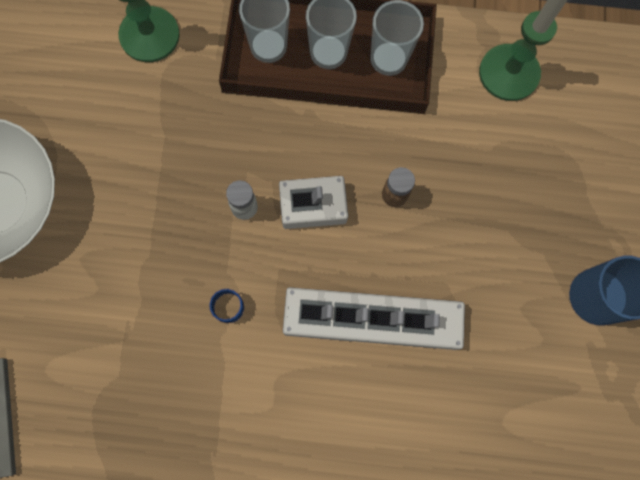

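View pics/scene0.png

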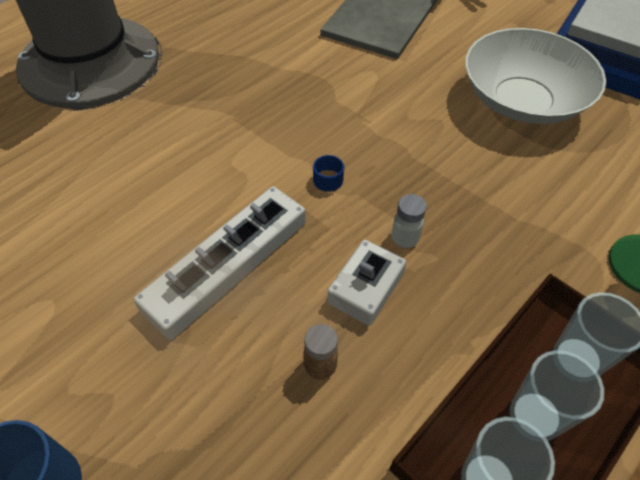

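The top view shows the long bank at about (284–464, 290–348), with its slots running left (+y) from each lever. The heater box is behind it at about (313, 202). The scene view agrees: all five levers stand, and the bank is nearer the robot than the heater.

Create h.py:
```python
from station import bot
import numpy as np, cv2
def K(i):
    f=240/np.tan(np.radians(i["vertical_fov"])/2)
    return np.array([[f,0,i["cx"]],[0,f,i["cy"]],[0,0,1.]])
def cast(name,px,z):
    i=bot.camera_info(name);V=i["view"];R=V[:3,:3];c=-R.T@V[:3,3]
    s=cv2.undistortPoints(np.array(px,float).reshape(-1,1,2),K(i),np.array([i["k1"],0,0,0.]))[:,0]
    d=np.c_[s[:,0],-s[:,1],-np.ones(len(s))]@R
    return c+d*((z-c[2])/d[:,2])[:,None]
```

Run:
```python
from h import *
for n in("top","scene"):
    im=cv2.imread(f"pics/{n}0.png");hsv=cv2.cvtColor(im,cv2.COLOR_BGR2HSV)
    m=((hsv[...,1]<50)&(hsv[...,2]>(150 if n=="top" else 185))).astype(np.uint8)
    cs,_=cv2.findContours(m,cv2.RETR_EXTERNAL,cv2.CHAIN_APPROX_NONE)
    for c in cs:
        if cv2.contourArea(c)<1000: continue
        r=cv2.minAreaRect(c)
        if not(100<r[0][0]<480 and 150<r[0][1]<400):continue
        b=cv2.boxPoints(r);w=cast(n,b,.034)
        print(n,cv2.contourArea(c),r[0],r[1]);print(w.round(4), w.mean(0).round(4),[np.linalg.norm(w[k]-w[k-1]).round(4) for k in range(4)])
        fm=np.zeros_like(m);cv2.drawContours(fm,[c],-1,1,-1)
        d=((hsv[...,2]<50)&(fm>0)).astype(np.uint8)
        k,_,st,ce=cv2.connectedComponentsWithStats(d)
        for j in range(1,k):
            if st[j,4]>30: print(" slot",ce[j].round(1),st[j,2:],cast(n,ce[j],.034)[0].round(4))
im=cv2.imread("pics/top0.png")[165:365,205:475]
cv2.imwrite("pics/c1.png",cv2.resize(im,(783,580),interpolation=cv2.INTER_CUBIC))
```

```text
top 7816.0 (373.90692138671875, 317.6172790527344) (179.46128845214844, 45.09370040893555)
[[ 0.4491  0.0041  0.034 ]
 [ 0.5081  0.0063  0.034 ]
 [ 0.5149 -0.2296  0.034 ]
 [ 0.4559 -0.2281  0.034 ]] [ 0.482  -0.1118  0.034 ] [np.float64(0.2324), np.float64(0.0591), np.float64(0.236), np.float64(0.059)]
 slot [311. 312.] [ 21  15 265] [ 0.4799 -0.0295  0.034 ]
 slot [345.  314.8] [ 21  15 271] [ 0.4813 -0.0741  0.034 ]
 slot [379.6 317.5] [ 21  16 277] [ 0.4828 -0.1193  0.034 ]
 slot [414.  320.4] [ 21  16 272] [ 0.484  -0.1643  0.034 ]
top 2462.5 (312.5422058105469, 199.2354736328125) (41.4522705078125, 64.10591125488281)
[[ 0.6527  0.0341  0.034 ]
 [ 0.6706 -0.052   0.034 ]
 [ 0.6129 -0.0627  0.034 ]
 [ 0.5954  0.0222  0.034 ]] [ 0.6329 -0.0146  0.034 ] [np.float64(0.0586), np.float64(0.0879), np.float64(0.0588), np.float64(0.0866)]
 slot [301.9 199.3] [ 20  14 238] [ 6.309e-01 -3.000e-04  3.400e-02]
```

View pics/c1.png

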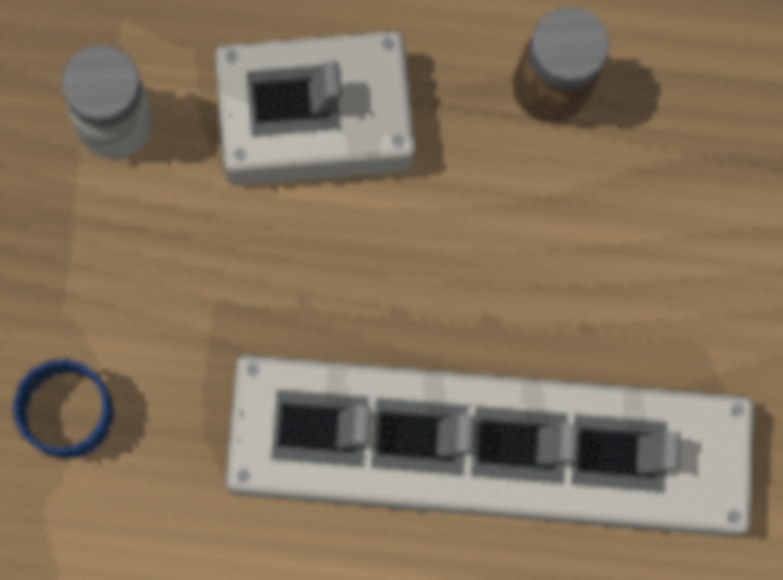

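The four slots lie on one line at 45 mm pitch, and the case measures 59×236 mm, which matches the given sizes. Bank centre is about (0.482, -0.112) with yaw about 1.75°. The heater is at about (0.633, -0.015), well clear. I'll shut the gripper, align it and go above the -y end.

Call:
send_path(
  rows=[
    [0, 0, 0, 0.12, 0],
    [0, 0, 0, 0.12, 0],
    [0.02, -0.025, 0, 0, 0],
    [0.02, -0.025, 0, 0, 0],
    [0.02, -0.025, 0, 0, 0],
    [0.02, -0.025, 0, 0, 0],
    [0.02, -0.025, 0, 0, 0],
    [0.02, -0.025, 0, 0, 0],
    [0.02, -0.025, 0, 0, 0],
    [0.02, -0.025, 0, 0, 0],
    [0.02, -0.025, 0, 0, 0],
    [0.02, -0.025, 0, 0, 0],
    [0.02, -0.025, 0, 0, 0],
    [0.02, -0.025, 0, 0, 0],
    [0.02, -0.025, 0, 0, 0],
    [0.02, -0.025, 0, 0, 0],
    [0.02, -0.025, 0, 0, 0],
    [0.017, -0.02, 0, 0, 0],
  ],
  force=20,
)

```text
t: 1.9
eef_pos: [0.4862, -0.2435, 0.2497]
tool_rot: [-0.0, 1.0, 0.017, -0.0]
contact_force: [0.2, -0.0, 0.6]
gripper_width: 0.0
grasp_force: 0.0
```

Call:
send_path(
  rows=[
    [0, 0, 0.03, 0, 0],
    [0, 0, 0.03, 0, 0],
    [0, 0, 0.03, 0, 0],
    [0, 0, 0, 0, 0],
    [0, 0, 0, 0, 0],
    [0, 0, 0, 0, 0],
  ],
)

```text
t: 2.5
eef_pos: [0.4865, -0.2458, 0.1616]
tool_rot: [0.0, 1.0, 0.016, 0.001]
contact_force: [0.9, -0.5, 0.5]
gripper_width: -0.005
grasp_force: 0.0
```

Run:
```python
from h import *
o=bot.get_obs();q=o["tool_rot"];print(o["t"],o["eef_pos"],q,o["gripper_width"])
from scipy.spatial.transform import Rotation as R
M=R.from_quat(np.r_[q[1:],q[0]]).as_matrix();print(M.round(4))
n="scene";im=bot.read_camera(n);cv2.imwrite("pics/s1.png",im)
i=bot.camera_info(n);V=i["view"]
for d in(0,.019,.032):
    p=np.array(o["eef_pos"])+M[:,2]*d;c=V[:3,:3]@p+V[:3,3]
    print(d,cv2.projectPoints(np.array([[c[0],-c[1],-c[2]]]),np.zeros(3),np.zeros(3),K(i),np.array([i["k1"],0,0,0.]))[0].ravel())
```

```text
2.5 [ 0.48649146 -0.24580624  0.16157914] [4.68037591e-04 9.99874907e-01 1.57699431e-02 1.12228897e-03] -0.005053054638282787
[[ 9.995e-01  3.150e-02  2.300e-03]
 [ 3.150e-02 -9.995e-01 -9.000e-04]
 [ 2.200e-03  1.000e-03 -1.000e+00]]
0 [101.26976956 263.27037636]
0.019 [107.10782953 273.94715684]
0.032 [110.92007907 280.91861099]
```

View pics/s1.png

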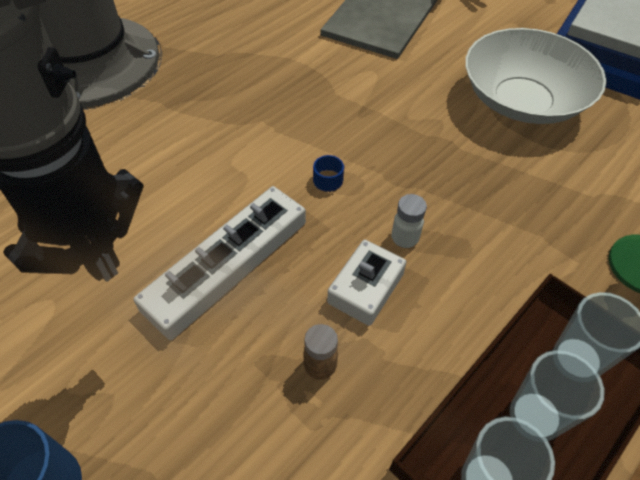

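Gripper shut, with the fingertip at about (107, 276). That matches 19 mm ahead of the TCP, so a TCP height of 0.071 m puts the tip at 52 mm. Descending off the -y end.

Call:
send_path(
  rows=[
    [0, 0, 0.02, 0, 0],
    [0, 0, 0.02, 0, 0],
    [0, 0, 0.02, 0, 0],
    [0, 0, 0.02, 0, 0],
    [0, 0, 0.01, 0, 0],
    [0, 0, 0, 0, 0],
    [0, 0, 0, 0, 0],
    [0, 0, 0, 0, 0],
  ],
)

```text
t: 3.35
eef_pos: [0.4864, -0.2457, 0.0713]
tool_rot: [0.0, 1.0, 0.016, 0.001]
contact_force: [0.6, -0.9, 0.6]
gripper_width: 0.002
grasp_force: 0.0
```

Call:
send_path(
  rows=[
    [0, -0.01, 0, 0, 0],
    [0, -0.01, 0, 0, 0],
    [0, -0.01, 0, 0, 0],
    [0, -0.01, 0, 0, 0],
    [0, -0.01, 0, 0, 0],
    [0, -0.01, 0, 0, 0],
    [0, -0.01, 0, 0, 0],
    [0, -0.01, 0, 0, 0],
    [0, -0.01, 0, 0, 0],
    [0, -0.01, 0, 0, 0],
    [0, -0.01, 0, 0, 0],
    [0, -0.01, 0, 0, 0],
  ],
)

```text
t: 4.55
eef_pos: [0.4816, -0.1246, 0.07]
tool_rot: [-0.0, 1.0, 0.016, -0.0]
contact_force: [-0.3, 0.1, -0.0]
gripper_width: 0.001
grasp_force: 0.0
```

Call:
send_path(
  rows=[
    [0, -0.01, 0, 0, 0],
    [0, -0.01, 0, 0, 0],
    [0, -0.01, 0, 0, 0],
    [0, -0.01, 0, 0, 0],
    [0, -0.01, 0, 0, 0],
    [0, -0.01, 0, 0, 0],
    [0, -0.01, 0, 0, 0],
    [0, -0.01, 0, 0, 0],
    [0, -0.01, 0, 0, 0],
    [0, -0.01, 0, 0, 0],
    [0, -0.01, 0, 0, 0],
    [0, -0.01, 0, 0, 0],
    [0, 0, 0, 0, 0],
    [0, 0, 0, 0, 0],
    [0, 0, 0, 0, 0],
  ],
)

```text
t: 6.05
eef_pos: [0.4779, -0.006, 0.07]
tool_rot: [0.0, 1.0, 0.016, -0.0]
contact_force: [-0.8, -0.5, 0.4]
gripper_width: 0.001
grasp_force: 0.0
```

Run:
```python
from h import *
cv2.imwrite("pics/s2.png",bot.read_camera("scene"))
```

```text
(no output)
```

View pics/s2.png

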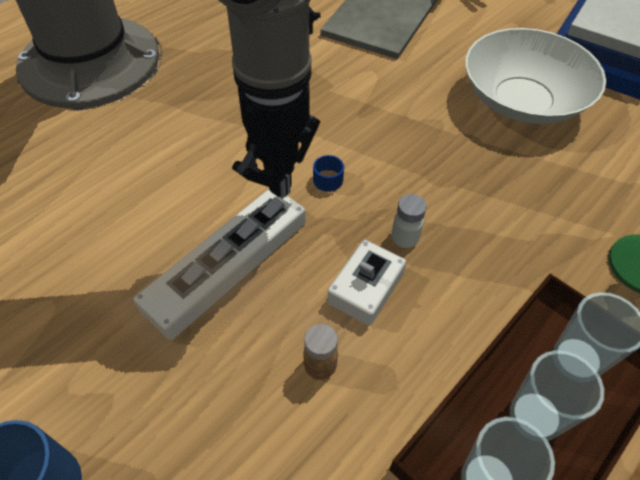

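All four paddles look folded at (191,272), (218,250), (245,230) and (271,209), and the heater stands at (370,266). I'll rise slightly, staying under 170 mm, and check up close.

Call:
send_path(
  rows=[
    [0, 0, -0.02, 0, 0],
    [0, 0, -0.02, 0, 0],
    [0, 0, -0.02, 0, 0],
    [0, 0, 0, 0, 0],
    [0, 0, 0, 0, 0],
  ],
)

```text
t: 6.6
eef_pos: [0.478, -0.006, 0.1301]
tool_rot: [0.0, 1.0, 0.015, 0.0]
contact_force: [0.1, 0.5, -0.4]
gripper_width: 0.005
grasp_force: 0.0
```

Run:
```python
from h import *
im=bot.read_camera("scene")[150:350,125:415]
cv2.imwrite("pics/s3.png",cv2.resize(im,(783,540),interpolation=cv2.INTER_CUBIC))
```

```text
(no output)
```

View pics/s3.png

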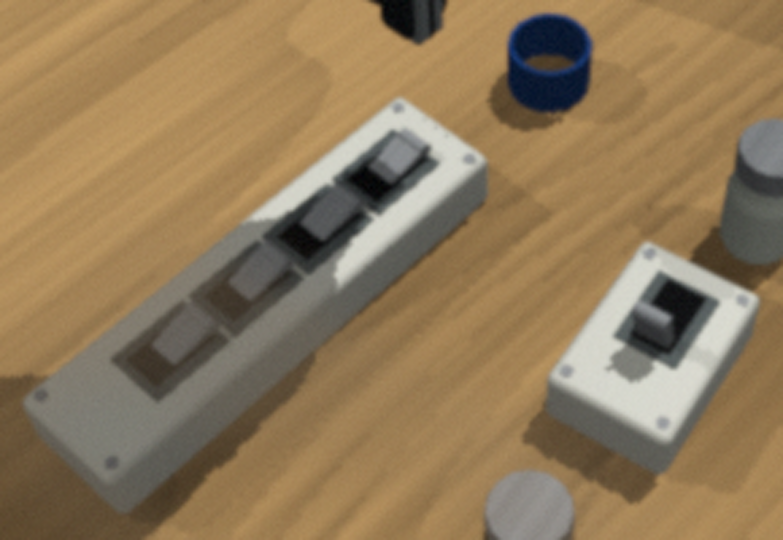

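The crop shows all four levers lying in the far (+y) half of their slots, at (185,335), (258,272), (332,212) and (400,155). The heater still stands at (655,325) and the fingers are clear. Handing in.

```bash
python3 -c "
from station import bot
print(bot.hand_in())"
```

```text
the job is handed in; nothing more can be done
None
```

I folded down all four lamp levers in one drag and left the heater standing, then handed the job in with the hand clear; the last picture confirmed this, but hand-in returned no verdict.

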